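# Cure the bone-shaped tag in the lamp box

## Robot

A 7-joint arm with a two-finger parallel gripper is mounted at the origin on the work surface. World frame = base frame: x ahead of the robot, y to its left, z up, the work surface at z = 0. Lengths are in m, angles in rad, forces in N, time in s.
With the tool pointing down it reaches from about 0.4 to 0.925 m from the base axis. Payload 5.6 kg.
Tool frame: the origin (TCP) lies where the fingers leave the gripper's body, on its centre line; the fingertips stand ahead of it and the grasp point (between the pads) lies 54 mm ahead of it (manip.finger_overhang is the z of the fingertips in the tool frame, in m); z points along the fingers, y is the line along which they close (so a half turn about z gives the same grasp; the last joint's range is limited). The gripper opens to 85 mm and grips with 20 to 120 N. Pads are 22 mm wide; open, the fingers measure 114 mm over their backs; the gripper's body (76 mm by 85 mm) begins 54 mm behind the grasp point. The pads swing forward as they close: fully open they stand 13 mm farther back than shut.
Start: joints at [1.078, 0.468, -0.012, 1.603, 0.006, 1.071, -0.056], TCP at [0.283, -0.585, 0.304] pointing down, gripper open.
Joint ranges: [-2.53, 2.53], [-0.31, 2.02], [-1.57, 1.55], [0.28, 2.44], [-1.29, 4.43], [0.15, 1.84], [-2.92, 2.92]. Speed limits (rad/s): [2.57, 2.57, 3.14, 3.14, 3.14, 3.14, 3.14].

## Interface

Orientations are given as a 3x3 rotation matrix whose columns are the frame's x, y, z axes.
In Python, from plant import manip, imaging, models gives the robot as it stands.
- The arm moves only by the shell command python3 -m creep 'ROWS' [FORCE]. ROWS is a JSON object of lists of equal length, an entry for each row: "travel": the shift along the tool's x, y, z each as a share of 0.25 m, from -1 to 1, a list of three; "dr": the turn, a rotation vector about the tool's x, y, z each as a share of pi rad, from -1 to 1, a list of three; "claw": the closure, from 0 (fully open) to 1 (shut). In form: {"travel": [[x, y, z], ...], "dr": [[wx, wy, wz], ...], "claw": [claw, ...]}. A call has exactly 8 rows; each row is the pose to reach, as a shift and turn from the pose commanded when the call began, along the tool's axes at that moment, turning the shorter way round; what a row does not reach only later rows make up. A row lasts 1/12 s, in which the tool goes at most 41.7 mm and 7.16 degrees, less where a joint would pass 70% of its speed; a pose out of reach is approached as far as the arm can. A call with a number of a shift or a turn outside -1 to 1 is refused whole. A call with a gripper value outside its range is refused whole. The fingers move at their own pace and stop on an object; FORCE is the grip in N (left out, the last holds). Time passes only in rows, so rows that repeat a pose let the fingers close, or fill a call up. It gives the time, the measured TCP pose, the force, the opening and the grip force at its end, in the units of the state.
- manip.read_state(): the state, without advancing time (a new reading comes with each control period).
- imaging.read_camera(name): name is "scene" or "top" or "wrist"; returns a dict with "frame" (384x512x3 uint8, red, green, blue), "range_z" (384x512 float32, m along the optical axis (not along the pixel's ray), 0 where there is no reading), "mtx" (3x3 intrinsics, pixels), "R" (3x3) and "t" (3): a world point X has camera coordinates R X + t; the wrist camera has in their place "hand_eye" (4x4, takes a point from camera to tool coordinates, whose origin is the TCP and whose axes are the flange's). Camera axes: x right, y down, z forward; pixel columns grow to the right and rows downward; lengths in m; the calibration is good to about 2 mm. A picture is of the moment at which its call begins: read the wrist's pose just before it.
- manip.job_done(): hands the job in; it is judged then, once.
Trained networks look in a picture, given as the dict that the camera call returned (one of the last four; its "shot" number tells which), for a name from the list of things; names that differ only in an ending like _2 or _b are one class to them, and where a whole thing is asked for, a point or a joint stands for the part that bears it (a point fixed in the world has none). Each returns a list of dicts, best first, with "score" (0 to 1); they miss things now and then, are a little off and sometimes report something else, mostly with a low value. They report only what shows in the picture. A call takes as long as a camera call. They do not tell look-alikes from the thing itself.
- models.boxes_of(picture, thing): "rect" ([left, top, right, bottom] as shares, 0 to 1, of the picture: columns of its width, rows of its height, round what is visible of it).
- models.outline_of(picture, thing): "region" (384x512 bool, what is visible of it) and "rect" ([left, top, right, bottom] as shares, 0 to 1, of the picture: columns of its width, rows of its height, round what is visible of it).
- models.place_of(picture, thing): "at" ([column, row] as shares, 0 to 1, of the picture: columns of its width, rows of its height: a listed point, or the origin of a listed thing).
The state is a dict: "clock": time; "q": joint angles; "joint_velocities": joint speeds; "joint_efforts": joint torques, N m; "ee_pos": TCP position; "eef_rot": TCP orientation; "wrist_force": force on the tool from outside, world axes, zero at the start; "wrist_torque": the same for the moment, N m; "width": opening from 0.0 (shut) to 1.0 (fully open); "grip_force": force on a finger pad.
Only numpy, scipy, OpenCV 4.12 (cv2) and the standard library are available. Lean on these libraries where they do the work, as an engineer would, in place of code of your own. Each camera call takes 0.05 s, during which the arm holds its last target. There are 200 camera calls.

## Task

Take the bone-shaped wooden tag from the drying mat, keep it level because its resin is still wet, and set it down gently, face up, in the middle of the curing box's round plate. Shut the hood fully without slamming it, and only then press the large start button fully down and let it go. Leave the small stop button and everything else on the table alone.

Things in the scene. Friction and masses are not known exactly. Their poses are not given: they have to be found in the camera images.
- curer: White lamp curing box, fixed, 265 x 210 mm in plan. Origin: centre of its underside; x runs from its front (grey console, towards the robot) to its back (hinge), z up. Open-topped chamber, inside 172 x 192 mm, at x -48..+123 mm, rim 85 mm above the table. The console slopes 15 deg down to the front and has two round push buttons that point up and 15 deg forward, with a timer window between.
- plate_top (a point): Centre of the top face of the round grey plate (radius 66 mm, a freely turning turntable) in the chamber; this face is 43 mm above the table and 42 mm below the chamber rim. The tag goes here, any way round.
- hood (a joint): Hood angle: 0 = shut flat on the chamber rim, grows as it opens, 1.9 rad at most; starts at about 1.5 to 1.7 (standing upright). Stiff friction hinge: it stays where it is left and takes 1 to 4 N at the front edge to move; the last bit must be pressed down.
- hood_hinge (a point): Middle of the hood's hinge line (along the box's y axis), at the chamber's back rim, 85 mm above the table. The hood is a flat grey frame with an amber pane, 190 mm from hinge to front edge, 210 mm wide, 12 mm thick: when shut its underside is level with the hinge line and its top 12 mm higher.
- hood_lip (a point): Middle of the black lip (90 mm wide, 18 mm deep, 7 mm thick) on the hood's front edge, 199 mm from the hinge and 6 mm above the hood's underside; it points up when the hood stands open and forward when it is shut.
- start (a joint): Travel of the large start button in m: 0 = up, 0.006 = fully down; spring, 1.5 N to begin and 5 N at the bottom; it springs back by itself.
- start_top (a point): Centre of the start button's top face: metal cap of 16 mm radius in a black collar, 50 mm towards the box's +y side from its middle. The point's z is the button's axis, outwards. The cap stands 10 mm proud of its collar when up, 4 mm when fully down. The shut hood's lip ends 24 mm behind its centre, at 12 to 20 mm above it.
- stop (a joint): Travel of the small stop button in m: 0 = up, 0.006 = fully down. Not to be pressed.
- stop_top (a point): Centre of the top face of the small stop button (8 mm radius), on the console 70 mm towards the curing box's -y side from its middle.
- mat: Dark silicone drying mat, 140 x 300 x 5 mm, fixed; origin: centre of its underside, long side along its y. Three resin-coated wooden tags, each 12 mm thick, lie on it in a row along its y about 95 mm apart, in any order.
- tag_bone: The tag to cure: bone-shaped, 98 mm long (along its x) and 52 mm wide over the lobes; the straight waist between the lobes is 26 mm wide (along its y) and 46 mm long. 12 mm thick, 20 to 45 g, lying face up. Origin: centre of its underside, z up out of its coated face.
- tag_round: Round tag, 54 mm across, 12 mm thick; origin: centre of its underside. Leave on the mat.
- tag_square: Square tag, 50 x 50 x 12 mm; origin: centre of its underside. Leave on the mat.
- paint_a: Paint bottle, 35 mm across, 100 mm high, standing between the mat and the curing box, towards the back; origin: centre of its underside.
- paint_b: Paint bottle, 35 mm across, 100 mm high, standing at the back; origin: centre of its underside.
- tumbler: Clear tumbler, 74 mm across, 100 mm high, standing at the back; origin: centre of its underside.
- resin: Resin bottle, 56 mm across, 150 mm high, standing at the left side of the table; origin: centre of its underside.
- brush: Paintbrush, 180 mm long, 10 mm thick, lying on the table straight in front of the robot; origin: on the table under its middle, x along it.
- palette: Round white palette, 184 mm across, 8 mm high, at the right side of the table; origin: centre of its underside.
Things that resemble listed ones, but are neither listed nor needed, are in the scene too. Leave any orange look-alike of the tag_bone alone.

How it is judged:
On the way, in this order (a step that is already met when the one before it is completed fails the run):
1. the bone-shaped tag lies face up in the middle of the plate, let go, with the hood still open (horizontal distance between tag_bone and plate_top below 0.015 m and z of tag_bone in the frame of plate_top between -0.004 and 0.004 m and angle between tag_bone's own z axis and vertical below 0.1 rad and linear speed of tag_bone below 0.02 m/s and contact force between tag_bone and the fingers below 0.1 N and value of joint hood above 1 rad), for 0.1 s.
2. the hood is fully shut over the tag (value of joint hood below 0.03 rad and horizontal distance between tag_bone and plate_top below 0.015 m), for 0.1 s.
3. the start button is pressed fully down with the hood shut (value of joint start above 0.005 m and value of joint hood below 0.03 rad), for 0.05 s.
At the end, for the whole second after the job is handed in: The bone-shaped tag lies at rest, face up (within 0.1 rad) on the plate, its centre within 15 mm of the plate's centre (so that it lies wholly on the plate); the hood is shut (under 0.03 rad); the start button is back up (under 1 mm) (all of step 2 and value of joint start below 0.001 m and z of tag_bone in the frame of plate_top between -0.004 and 0.004 m and angle between tag_bone's own z axis and vertical below 0.1 rad and linear speed of tag_bone below 0.02 m/s); the robot touches nothing.
It fails at once if start button pressed while the hood is not shut, or stop button pressed ((value of joint start above 0.002 m and value of joint hood above 0.04 rad) or value of joint stop above 0.003 m).
It fails at once if bone-shaped tag tipped more than 35 degrees, or dropped onto the plate (over 0.5 m/s when within 12 mm of it) (angle between tag_bone's own z axis and vertical above 0.6 rad or (horizontal distance between tag_bone and plate_top below 0.08 m and z of tag_bone in the frame of plate_top below 0.012 m and linear speed of tag_bone above 0.5 m/s)).
It fails at once if hood slammed (over 2 rad/s when almost shut) (value of joint hood below 0.15 rad and velocity of joint hood below -2 rad/s).
It fails at once if another tag pushed more than 15 mm (distance of any of tag_round, tag_square from where it was at the start of the episode above 0.015 m).
It fails at once if another thing on the table knocked away (more than 30 mm) or over (distance of any of paint_a, paint_b, tumbler, resin, brush, palette from where it was at the start of the episode above 0.03 m or angle between any of paint_a, paint_b, tumbler, resin's own z axis and vertical above 0.5 rad).
It also fails if it takes over 64 s, if anything falls off the work surface, if the arm or the gripper's body presses on something with over 40 N, if the wrist force passes 120 N, or if a joint passes its speed limit or range.

## Working session

There is one attempt and no reset: what is moved stays moved. The work goes in short steps, Python scripts to look and compute and a shell command to move; the robot and the scene stay as the last step left them, time stands still between calls to the robot, and variables do not carry over. Pictures are saved under pics/ and viewed, at most 10 in all, crops included, and the job is handed in when it is done.

```bash
mkdir -p pics; ls; cat > h.py <<'E'
import numpy as np, cv2
from plant import manip, imaging, models
def shot(n):
    s=manip.read_state(); p=imaging.read_camera(n)
    if n=='wrist':
        T=np.eye(4);T[:3,:3]=s['eef_rot'];T[:3,3]=s['ee_pos']; p['W']=T@np.array(p['hand_eye'])
    else:
        M=np.eye(4);M[:3,:3]=p['R'];M[:3,3]=np.ravel(p['t']);p['W']=np.linalg.inv(M)
    return p
def ray(p,u,v): return p['W'][:3,:3]@(np.linalg.inv(p['mtx'])@[u,v,1])
def atz(p,u,v,z):
    d=ray(p,u,v);o=p['W'][:3,3];return o+d*(z-o[2])/d[2]
def depth(p,u,v):
    return p['W'][:3,3]+ray(p,u,v)*p['range_z'][int(v),int(u)]
def save(p,n,c=None): cv2.imwrite('pics/'+n,p['frame'][:,:,::-1])
E
cat > a.py <<'E'
from h import *
for n in ['top','scene']:
    p=shot(n); save(p,n+'1.png'); print(n,'cam',p['W'][:3,3].round(3))
    for t in ['plate_top','hood_hinge','hood_lip','start_top','stop_top','tag_bone','tag_round','tag_square','mat','curer','paint_a','tumbler','resin','brush']:
        for r in models.place_of(p,t)[:3]:
            u,v=r['at'][0]*512,r['at'][1]*384
            if 0<=u<512 and 0<=v<384: print(t,round(r['score'],2),round(u),round(v),depth(p,u,v).round(3))
E
python3 a.py; python3 -c "
from plant import manip;s=manip.read_state();print(s,manip.finger_overhang)"
```

```text
pics
top cam [0.38  0.003 1.261]
plate_top 0.87 315 202 [ 0.575 -0.229  0.04 ]
hood_hinge 0.8 320 171 [ 0.67  -0.239  0.094]
hood_lip 0.93 329 147 [ 0.691 -0.23   0.29 ]
start_top 0.61 271 144 [ 0.783 -0.081  0.055]
start_top 0.43 301 239 [ 0.446 -0.169  0.082]
stop_top 0.48 339 241 [ 0.437 -0.293  0.078]
tag_bone 0.67 194 224 [0.512 0.192 0.014]
tag_bone 0.59 195 268 [0.36  0.191 0.004]
tag_bone 0.39 273 143 [ 0.781 -0.089  0.064]
tag_round 0.68 164 220 [0.526 0.295 0.017]
tag_square 0.65 218 213 [0.546 0.107 0.018]
mat 0.69 190 221 [0.522 0.203 0.02 ]
mat 0.24 245 183 [0.645 0.012 0.048]
curer 0.67 311 215 [ 0.531 -0.212  0.044]
curer 0.44 327 142 [ 0.804 -0.295 -0.004]
curer 0.24 318 169 [ 0.674 -0.232  0.114]
paint_a 0.55 272 141 [ 0.787 -0.084  0.072]
paint_a 0.47 244 182 [0.646 0.014 0.06 ]
tumbler 0.91 234 150 [0.753 0.047 0.085]
tumbler 0.39 329 148 [ 0.693 -0.234  0.274]
resin 0.67 102 203 [0.584 0.492 0.056]
resin 0.31 217 215 [0.541 0.113 0.019]
brush 0.71 192 224 [0.513 0.197 0.016]
brush 0.49 249 249 [ 0.422  0.004 -0.004]
scene cam [1.453 0.368 0.995]
plate_top 0.69 205
[... 1091 characters left out ...]
-05, -1.10932067e-03,  1.31370829e-03, -1.86239500e-03,
       -3.33955669e-04,  4.91693137e-04,  1.71321626e-04]), 'joint_efforts': array([-2.35875241e-04, -5.32219398e+01,  2.16086110e-02, -2.51625234e+01,
        1.14764032e-02,  1.30954675e-03,  1.87507004e-05]), 'ee_pos': array([ 0.28256096, -0.58539402,  0.30390787]), 'eef_rot': array([[ 9.00580860e-01,  4.34688523e-01, -3.90551257e-05],
       [ 4.34688519e-01, -9.00580859e-01, -9.06185396e-05],
       [-7.45631378e-05,  6.46325076e-05, -9.99999995e-01]]), 'wrist_force': array([ 0.32192686, -0.14689765, -0.19160559]), 'wrist_torque': array([-0.03767596,  0.02092441,  0.01076789]), 'grip_force': 0.0, 'width': 1.0012708704603712} 0.0726
```

```bash
python3 - <<'E'
import cv2
a=cv2.imread('pics/top1.png')[110:300,80:380]
cv2.imwrite('pics/top1c.png',cv2.resize(a,None,fx=2.6,fy=2.6,interpolation=cv2.INTER_CUBIC))
E
```

```text
(no output)
```

View pics/top1c.png

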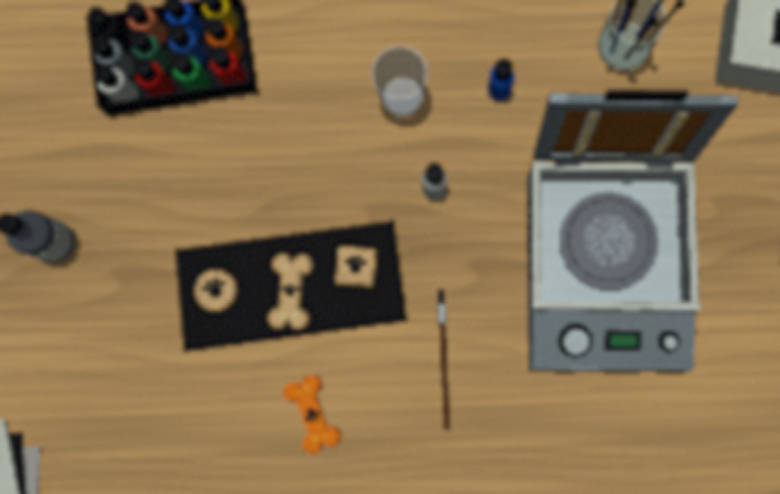

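The top view shows the wooden bone on the dark mat at about px (192,221), between the round tag and the square one. The orange decoy is below the mat at (200,269). The plate is at (314,203), the start button at (301,241) and the stop button at (338,241), and the hood is upright.

```bash
cat >> h.py <<'E'
from scipy.spatial.transform import Rotation as Ro
def plan(goal,Rg=None):
    s=manip.read_state();R=s['eef_rot'];d=R.T@(np.array(goal)-s['ee_pos'])/0.25
    w=np.zeros(3) if Rg is None else Ro.from_matrix(R.T@Rg).as_rotvec()/np.pi
    print('pos',s['ee_pos'].round(4),'travel',d.round(4),'dr',w.round(4)); return d,w
def down(yaw):  # tool x at yaw, z down
    c,s=np.cos(yaw),np.sin(yaw); return np.array([[c,s,0],[s,-c,0],[0,0,-1.]])
def boneaxis(p,z=0.017):
    for r in models.outline_of(p,'tag_bone')[:4]:
        m=r['region'];v,u=np.nonzero(m)
        P=np.array([atz(p,a+.5,b+.5,z)[:2] for a,b in zip(u,v)])
        rect=cv2.minAreaRect((P*1000).astype(np.float32)); C=P.mean(0);w,V=np.linalg.eigh(np.cov(P.T)); ax=V[:,1]*np.sign(V[0,1])
        print('bone',round(r['score'],2),len(u),'rgb',p['frame'][m].mean(0).round(),'mean',C.round(4),'rect',np.round(rect,1) if 0 else [np.round(x,1) for x in rect],'yaw',np.degrees(np.arctan2(ax[1],ax[0])).round(1))
E
python3 - <<'E'
from h import *
p=shot('top'); boneaxis(p)
plan([0.48,0.195,0.30],down(0))
E
```

```text
bone 0.64 284 rgb [183. 104.  32.] mean [0.3564 0.1689] rect [array([357.2, 169.6]), array([91.4, 47.4]), np.float64(20.8)] yaw 19.3
bone 0.52 279 rgb [159. 134.  95.] mean [0.5141 0.1995] rect [array([517. , 201.1]), array([48.7, 91. ]), np.float64(87.4)] yaw -5.7
pos [ 0.2826 -0.5853  0.3039] travel [ 2.0682 -2.4677  0.0156] dr [0.     0.     0.1432]
```

```bash
python3 -m creep '{"travel":[[0.83,-1,0],[0.83,-1,0],[0.83,-1,0],[0.83,-1,0],[0.83,-1,0],[0.83,-1,0],[0.83,-1,0],[0.83,-1,0]],"dr":[[0,0,0],[0,0,0],[0,0,0],[0,0,0],[0,0,0],[0,0,0],[0,0,0],[0,0,0]],"claw":[0.3,0.3,0.3,0.3,0.3,0.3,0.3,0.3]}' 25
python3 -m creep '{"travel":[[0.83,-1,0],[0.83,-1,0],[0.83,-1,0],[0.83,-1,0],[0.83,-1,0],[0.83,-1,0],[0.83,-1,0],[0.83,-1,0]],"dr":[[0,0,0.17],[0,0,0.17],[0,0,0.17],[0,0,0.17],[0,0,0.17],[0,0,0.17],[0,0,0.17],[0,0,0.17]],"claw":[0.3,0.3,0.3,0.3,0.3,0.3,0.3,0.3]}'
python3 -c "
from h import *
plan([0.48,0.198,0.25],down(-0.09))"
```

```text
clock: 2.27
ee_pos: [0.3612, -0.267, 0.3042]
eef_rot: [[0.9, 0.436, 0.0], [0.436, -0.9, -0.0], [0.0, 0.0, -1.0]]
wrist_force: [0.6, -0.6, 0.1]
width: 0.699
grip_force: 0.0
clock: 2.93
ee_pos: [0.4329, 0.0214, 0.3044]
eef_rot: [[0.996, -0.085, 0.001], [-0.085, -0.996, -0.0], [0.001, 0.0, -1.0]]
wrist_force: [-0.1, 0.2, -0.7]
width: 0.698
grip_force: 0.0
pos [0.4329 0.0214 0.3044] travel [ 0.1276 -0.72    0.2174] dr [ 0.0001 -0.0004  0.0016]
```

```bash
python3 -m creep '{"travel":[[0.13,-0.72,0.22],[0.13,-0.72,0.22],[0.13,-0.72,0.22],[0.13,-0.72,0.22],[0.13,-0.72,0.22],[0.13,-0.72,0.22],[0.13,-0.72,0.22],[0.13,-0.72,0.22]],"dr":[[0,0,0],[0,0,0],[0,0,0],[0,0,0],[0,0,0],[0,0,0],[0,0,0],[0,0,0]],"claw":[0.3,0.3,0.3,0.3,0.3,0.3,0.3,0.3]}'
python3 - <<'E'
from h import *
p=shot('wrist'); save(p,'w1.png'); boneaxis(p)
print('cam',p['W'][:3,3])
for t in ['tag_bone','tag_round','tag_square']:
  for r in models.place_of(p,t)[:2]:
    u,v=r['at'][0]*512,r['at'][1]*384
    print(t,r['score'],u,v,atz(p,u,v,.017),depth(p,u,v))
E
```

```text
clock: 3.6
ee_pos: [0.4803, 0.1954, 0.2488]
eef_rot: [[0.996, -0.085, -0.0], [-0.085, -0.996, -0.001], [-0.0, 0.001, -1.0]]
wrist_force: [-0.3, -0.4, -0.2]
width: 0.701
grip_force: 0.0
bone 0.81 4574 rgb [228. 207. 145.] mean [0.5215 0.1968] rect [array([518.8, 197. ]), array([51.8, 97.9]), np.float64(85.6)] yaw -4.1
bone 0.64 3158 rgb [217. 123.   6.] mean [0.3659 0.1706] rect [array([363.5, 170.6]), array([102. ,  51.5]), np.float64(19.5)] yaw 19.5
cam [0.56296962 0.1876327  0.31888978]
tag_bone 0.82 246.4768 129.4848 [0.51990752 0.1988004  0.017     ] [0.51997353 0.19878328 0.01746279]
tag_bone 0.59 287.1808 272.9088 [0.37189731 0.1711263  0.017     ] [0.36913145 0.17088736 0.01263   ]
tag_round 0.78 140.1856 133.0944 [0.52481403 0.29266923 0.017     ] [0.52509675 0.29189095 0.01923689]
tag_square 0.63 343.296 83.712 [0.55111942 0.11373614 0.017     ] [0.55116139 0.11399784 0.01806912]
```

View pics/w1.png

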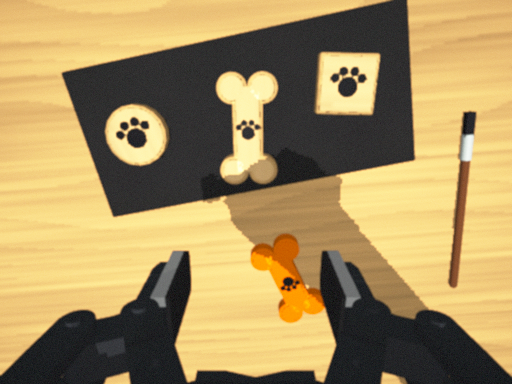

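The wrist view shows the wooden bone at (247,128), its measured outline 98 × 52 mm as listed, with a clear gap to both neighbours. Next I align above it and descend.

```bash
python3 -m creep '{"travel":[[0.154,-0.02,0.1],[0.154,-0.02,0.2],[0.154,-0.02,0.35],[0.154,-0.02,0.48],[0.154,-0.02,0.56],[0.154,-0.02,0.62],[0.154,-0.02,0.66],[0.154,-0.02,0.675]],"dr":[[0,0,0],[0,0,0],[0,0,0],[0,0,0],[0,0,0],[0,0,0],[0,0,0],[0,0,0]],"claw":[0.4,0.4,0.4,0.4,0.4,0.4,0.4,0.4]}' 25
python3 -c "
from h import *
plan([0.519,0.197,0.08],down(-0.077))"
```

```text
clock: 4.52
ee_pos: [0.5186, 0.1971, 0.0789]
eef_rot: [[0.996, -0.085, -0.002], [-0.085, -0.996, -0.001], [-0.002, 0.001, -1.0]]
wrist_force: [-0.3, -0.4, -0.5]
width: 0.602
grip_force: 0.0
pos [0.5186 0.1971 0.0789] travel [ 0.0014  0.0005 -0.0045] dr [ 0.0003  0.0006 -0.0026]
```

```bash
python3 -m creep '{"travel":[[0,0,0],[0,0,0],[0,0,0],[0,0,0],[0,0,0],[0,0,0],[0,0,0],[0,0,0]],"dr":[[0,0,0],[0,0,0],[0,0,0],[0,0,0],[0,0,0],[0,0,0],[0,0,0],[0,0,0]],"claw":[0.5,0.6,0.7,0.8,0.9,1,1,1]}' 30
python3 -m creep '{"travel":[[0,0,-0.02],[0,0,-0.06],[0,0,-0.12],[0,0,-0.2],[0,0,-0.3],[0,0,-0.4],[0,0,-0.5],[0,0,-0.56]],"dr":[[0,0,0],[0,0,0],[0,0,0],[0,0,0],[0,0,0],[0,0,0],[0,0,0],[0,0,0]],"claw":[1,1,1,1,1,1,1,1]}'
python3 - <<'E'
from h import *
plan([0.45,-0.0,0.25])
p=shot('wrist'); save(p,'w2.png')
p=shot('top')
for t in ['plate_top','start_top','stop_top','hood_hinge']:
  for r in models.place_of(p,t)[:2]:
    u,v=r['at'][0]*512,r['at'][1]*384
    z={'plate_top':.043,'start_top':.075,'stop_top':.075,'hood_hinge':.085}[t]
    print(t,r['score'],u,v,atz(p,u,v,z),depth(p,u,v))
E
```

```text
clock: 5.18
ee_pos: [0.5199, 0.1982, 0.0815]
eef_rot: [[0.996, -0.084, 0.002], [-0.084, -0.996, 0.0], [0.002, -0.001, -1.0]]
wrist_force: [-0.4, -0.3, 6.3]
width: 0.291
grip_force: 30.3
clock: 5.85
ee_pos: [0.5197, 0.1984, 0.2236]
eef_rot: [[0.996, -0.084, 0.003], [-0.084, -0.996, 0.001], [0.003, -0.001, -1.0]]
wrist_force: [0.4, 0.9, 0.0]
width: 0.29
grip_force: 29.5
pos [0.5197 0.1984 0.2236] travel [-0.2107  0.8141 -0.1076] dr [0. 0. 0.]
plate_top 0.56 311.1936 201.2928 [ 0.5772202  -0.21503046  0.043     ] [ 0.57709928 -0.21489667  0.04374746]
start_top 0.48 301.1072 242.304 [ 0.4363086  -0.16888338  0.075     ] [ 0.43645802 -0.16934101  0.07184211]
stop_top 0.74 331.1104 142.6944 [ 0.77551513 -0.2891059   0.075     ] [ 0.79979353 -0.30704383  0.00216801]
stop_top 0.55 340.8896 243.4176 [ 0.42932961 -0.3000077   0.075     ] [ 0.43021886 -0.30549136  0.05353624]
hood_hinge 0.68 318.5152 171.1104 [ 0.67304789 -0.23772511  0.085     ] [ 0.66983073 -0.23508089  0.09791806]
```

View pics/w2.png

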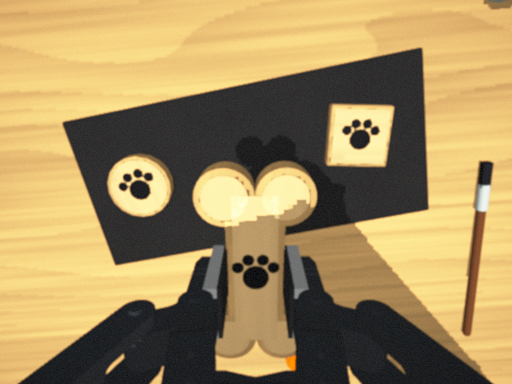

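The bone is held level by its waist, with its lobes ahead of the pads at about (255,195). Next I carry it in front of the box and look again.

```bash
python3 -m creep '{"travel":[[-0.05,0.1,-0.06],[-0.05,0.2,-0.1],[-0.05,0.33,-0.106],[-0.05,0.46,-0.106],[-0.05,0.59,-0.106],[-0.05,0.72,-0.106],[-0.05,0.84,-0.106],[-0.05,0.95,-0.106]],"dr":[[0,0,0],[0,0,0],[0,0,0],[0,0,0],[0,0,0],[0,0,0],[0,0,0],[0,0,0]],"claw":[1,1,1,1,1,1,1,1]}'
python3 -m creep '{"travel":[[-0.05,0.13,0],[-0.05,0.26,0],[-0.05,0.38,0],[-0.05,0.5,0],[-0.05,0.6,0],[-0.05,0.68,0],[-0.05,0.74,0],[-0.05,0.76,0]],"dr":[[0,0,0],[0,0,0],[0,0,0],[0,0,0],[0,0,0],[0,0,0],[0,0,0],[0,0,0]],"claw":[1,1,1,1,1,1,1,1]}'
cat > b.py <<'E'
from h import *
import sys
p=shot('wrist'); save(p,sys.argv[1])
print(p['W'][:3,3])
for t,z in dict(plate_top=.043,start_top=.07,stop_top=.07,hood_hinge=.085,hood_lip=.28).items():
  for r in models.place_of(p,t)[:2]:
    u,v=r['at'][0]*512,r['at'][1]*384
    if 0<=u<512 and 0<=v<384: print(t,round(r['score'],2),round(u),round(v),atz(p,u,v,z).round(4),depth(p,u,v).round(4))
for r in models.outline_of(p,'plate_top')[:1]:
    m=r['region'];print('outline',r['score'],m.sum())
E
python3 b.py w3.png
```

```text
clock: 6.82
ee_pos: [0.4856, -0.0397, 0.2454]
eef_rot: [[0.996, -0.085, -0.003], [-0.085, -0.996, 0.0], [-0.003, 0.0, -1.0]]
wrist_force: [0.4, 0.0, -0.7]
width: 0.293
grip_force: 29.6
clock: 7.48
ee_pos: [0.457, -0.2285, 0.2453]
eef_rot: [[0.996, -0.088, -0.002], [-0.088, -0.996, 0.0], [-0.002, -0.0, -1.0]]
wrist_force: [0.5, -0.3, -0.6]
width: 0.296
grip_force: 29.6
[ 0.53980127 -0.23657601  0.31518984]
plate_top 0.81 238 29 [ 0.5727 -0.2273  0.043 ] [ 0.5724 -0.2274  0.0457]
start_top 0.85 184 222 [ 0.4371 -0.1711  0.07  ] [ 0.4393 -0.1726  0.0754]
stop_top 0.85 339 214 [ 0.4331 -0.2927  0.07  ] [ 0.4351 -0.2917  0.0747]
outline 0.68 17831
```

View pics/w3.png

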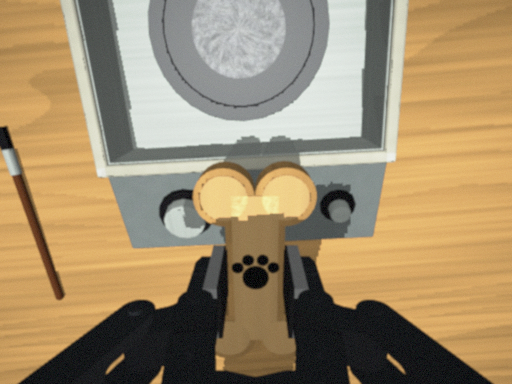

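The wrist view shows the plate centred near (238,29), the start button at (184,220) and the stop button at (339,210). The points agree with a box yaw of about -2.3°. The wrist camera leads along tool x towards the hood, so I'll turn the tool a quarter turn before placing.

```bash
python3 - <<'E'
from h import *
print(manip.read_state()['q'].round(3))
p=shot('wrist')
# plate rim check: fit circle to plate outline lower edge at z=.043
m=models.outline_of(p,'plate_top')
if m:
  c,_=cv2.findContours(m[0]['region'].astype('uint8'),0,1); c=max(c,key=len)[:,0]; c=c[(c[:,1]>3)]
  P=np.array([atz(p,a+.5,b+.5,.043)[:2] for a,b in c]); print(P.min(0),P.max(0))
  A=np.c_[2*P,np.ones(len(P))];s=np.linalg.lstsq(A,(P**2).sum(1),rcond=None)[0];print(s[:2],np.sqrt(s[2]+s[0]**2+s[1]**2))
plan([0.573,-0.2275,0.25],down(-0.04-np.pi/2)); plan([0.573,-0.2275,0.25],down(-0.04+np.pi/2))
E
```

```text
[ 0.676  0.335 -0.34   1.975  0.145  0.855 -1.395]
[ 0.50788374 -0.29322113] [ 0.59574698 -0.16207922]
[ 0.57315029 -0.22785652] 0.06538090504701725
pos [ 0.4584 -0.225   0.2467] travel [ 0.4578 -0.028  -0.0133] dr [-0.      0.      0.4864]
pos [ 0.4584 -0.225   0.2467] travel [ 0.4578 -0.028  -0.0133] dr [-0.     -0.     -0.5136]
```

```bash
python3 -m creep '{"travel":[[0.06,0,0],[0.12,0,0],[0.19,-0.01,0],[0.26,-0.02,0],[0.33,-0.028,0],[0.39,-0.028,0],[0.44,-0.028,0],[0.458,-0.028,0]],"dr":[[0,0,-0.03],[0,0,-0.065],[0,0,-0.1],[0,0,-0.135],[0,0,-0.17],[0,0,-0.205],[0,0,-0.24],[0,0,-0.27]],"claw":[1,1,1,1,1,1,1,1]}'
python3 -m creep '{"travel":[[0,0,0],[0,0,0],[0,0,0],[0,0,0],[0,0,0],[0,0,0],[0,0,0],[0,0,0]],"dr":[[0,0,-0.035],[0,0,-0.07],[0,0,-0.105],[0,0,-0.14],[0,0,-0.175],[0,0,-0.21],[0,0,-0.235],[0,0,-0.244]],"claw":[1,1,1,1,1,1,1,1]}'
python3 - <<'E'
from h import *
plan([0.5732,-0.2278,0.121],down(-0.04+np.pi/2)); print(manip.read_state()['q'].round(2))
E
```

```text
clock: 8.6
ee_pos: [0.5746, -0.2279, 0.2466]
eef_rot: [[0.718, 0.696, 0.001], [0.696, -0.718, 0.0], [0.001, 0.001, -1.0]]
wrist_force: [-0.0, -0.5, -0.4]
width: 0.301
grip_force: 29.6
clock: 9.27
ee_pos: [0.5729, -0.2283, 0.2465]
eef_rot: [[0.037, 0.999, -0.0], [0.999, -0.037, 0.0], [0.0, -0.0, -1.0]]
wrist_force: [-0.3, -0.4, -0.2]
width: 0.288
grip_force: 29.6
pos [ 0.5729 -0.2283  0.2465] travel [0.0019 0.0013 0.5022] dr [-0.     -0.0001  0.0009]
[ 0.81  0.58 -0.67  1.7   0.41  1.01 -0.04]
```

```bash
python3 -m creep '{"travel":[[0,0,0.06],[0,0,0.14],[0,0,0.22],[0,0,0.3],[0,0,0.37],[0,0,0.42],[0,0,0.45],[0,0,0.46]],"dr":[[0,0,0],[0,0,0],[0,0,0],[0,0,0],[0,0,0],[0,0,0],[0,0,0],[0,0,0]],"claw":[1,1,1,1,1,1,1,1]}'
python3 -m creep '{"travel":[[0,0,0.01],[0,0,0.02],[0,0,0.028],[0,0,0.035],[0,0,0.04],[0,0,0.04],[0,0,0.04],[0,0,0.04]],"dr":[[0,0,0],[0,0,0],[0,0,0],[0,0,0],[0,0,0],[0,0,0],[0,0,0],[0,0,0]],"claw":[1,1,1,1,1,1,1,1]}'
```

```text
clock: 9.93
ee_pos: [0.5725, -0.2283, 0.1305]
eef_rot: [[0.041, 0.999, -0.002], [0.999, -0.041, 0.001], [0.001, -0.002, -1.0]]
wrist_force: [0.3, -0.0, 0.1]
width: 0.291
grip_force: 29.6
clock: 10.6
ee_pos: [0.5729, -0.2286, 0.1218]
eef_rot: [[0.04, 0.999, 0.0], [0.999, -0.04, -0.0], [-0.0, 0.0, -1.0]]
wrist_force: [0.4, -0.2, 0.1]
width: 0.291
grip_force: 29.6
```

```bash
python3 -m creep '{"travel":[[0,0,0.003],[0,0,0.006],[0,0,0.008],[0,0,0.01],[0,0,0.01],[0,0,0.01],[0,0,0.01],[0,0,0.01]],"dr":[[0,0,0],[0,0,0],[0,0,0],[0,0,0],[0,0,0],[0,0,0],[0,0,0],[0,0,0]],"claw":[1,1,1,1,1,1,1,1]}'
```

```text
clock: 11.27
ee_pos: [0.5729, -0.2286, 0.1195]
eef_rot: [[0.04, 0.999, -0.0], [0.999, -0.04, -0.0], [-0.0, -0.0, -1.0]]
wrist_force: [-2.0, 0.4, 6.0]
width: 0.291
grip_force: 30.2
```

Contact at 6 N. I release gently and rise.

```bash
python3 -m creep '{"travel":[[0,0,-0.004],[0,0,-0.004],[0,0,-0.004],[0,0,-0.004],[0,0,-0.004],[0,0,-0.004],[0,0,-0.004],[0,0,-0.004]],"dr":[[0,0,0],[0,0,0],[0,0,0],[0,0,0],[0,0,0],[0,0,0],[0,0,0],[0,0,0]],"claw":[0.75,0.7,0.65,0.6,0.55,0.5,0.45,0.4]}'
python3 -m creep '{"travel":[[0,0,-0.02],[0,0,-0.05],[0,0,-0.1],[0,0,-0.2],[0,0,-0.33],[0,0,-0.46],[0,0,-0.58],[0,0,-0.68]],"dr":[[0,0,0],[0,0,0],[0,0,0],[0,0,0],[0,0,0],[0,0,0],[0,0,0],[0,0,0]],"claw":[0.4,0.4,0.4,0.4,0.4,0.4,0.4,0.4]}'
python3 - <<'E'
from h import *
p=shot('wrist'); save(p,'w4.png'); boneaxis(p,.055)
p=shot('top'); save(p,'top4.png'); boneaxis(p,.055)
for t in ['hood_lip','hood_hinge']:
  for r in models.place_of(p,t)[:1]:
    u,v=r['at'][0]*512,r['at'][1]*384; print(t,r['score'],u,v,depth(p,u,v).round(3))
v,u=np.mgrid[130:172,280:370];P=np.array([depth(p,a,b) for a,b in zip(u.ravel(),v.ravel())]);P=P[(P[:,2]>.1)&(P[:,0]>.62)]
for z in np.arange(.1,.32,.02):
  q=P[(P[:,2]>z)&(P[:,2]<=z+.02)]
  if len(q): print(z.round(2),len(q),q.min(0).round(3),q.max(0).round(3))
E
```

```text
clock: 11.93
ee_pos: [0.5729, -0.2286, 0.1201]
eef_rot: [[0.04, 0.999, 0.0], [0.999, -0.04, 0.0], [0.0, 0.0, -1.0]]
wrist_force: [0.3, 0.8, -0.1]
width: 0.595
grip_force: 0.0
clock: 12.6
ee_pos: [0.5733, -0.2283, 0.2941]
eef_rot: [[0.04, 0.999, 0.003], [0.999, -0.04, -0.001], [-0.001, 0.003, -1.0]]
wrist_force: [0.6, -0.1, 0.2]
width: 0.603
grip_force: 0.0
bone 0.87 3822 rgb [189. 161. 108.] mean [ 0.5735 -0.2271] rect [array([ 572.8, -229.7]), array([97.2, 50.7]), np.float64(88.3)] yaw 88.9
bone 0.74 201 rgb [146. 125.  91.] mean [ 0.5718 -0.2093] rect [array([ 571.1, -216.8]), array([75.4, 48.3]), np.float64(88.7)] yaw 88.9
bone 0.6 362 rgb [199. 118.  44.] mean [0.3595 0.1663] rect [array([360.1, 166. ]), array([96.7, 52.4]), np.float64(22.1)] yaw 22.0
bone 0.15 54 rgb [162. 174. 175.] mean [ 0.4416 -0.1716] rect [array([ 441.6, -171.6]), array([23.7, 23.3]), np.float64(88.5)] yaw 33.6
hood_lip 0.91 327.9872 146.112 [ 0.695 -0.227  0.288]
hood_hinge 0.86 317.696 169.11360000000002 [ 0.675 -0.231  0.106]
0.1 121 [ 0.671 -0.253  0.1  ] [ 0.682 -0.122  0.12 ]
0.12 81 [ 0.675 -0.25   0.121] [ 0.682 -0.123  0.14 ]
0.14 103 [ 0.676 -0.25   0.14 ] [ 0.686 -0.122  0.16 ]
0.16 93 [ 0.679 -0.25   0.16 ] [ 0.692 -0.122  0.18 ]
0.18 101 [ 0.681 -0.25   0.18 ] [ 0.689 -0.123  0.2  ]
0.2 109 [ 0.682 -0.251  0.2  ] [ 0.693 -0.123  0.22 ]
0.22 116 [ 0.684 -0.25   0.22 ] [ 0.696 -0.123  0.24 ]
0.24 84 [ 0.686 -0.246  0.24 ] [ 0.702 -0.123  0.26 ]
0.26 194 [ 0.627 -0.246  0.26 ] [ 0.703 -0.122  0.28 ]
0.28 104 [ 0.623 -0.247  0.28 ] [ 0.701 -0.182  0.299]
0.3 11 [ 0.626 -0.22   0.302] [ 0.639 -0.215  0.32 ]
```

View pics/w4.png

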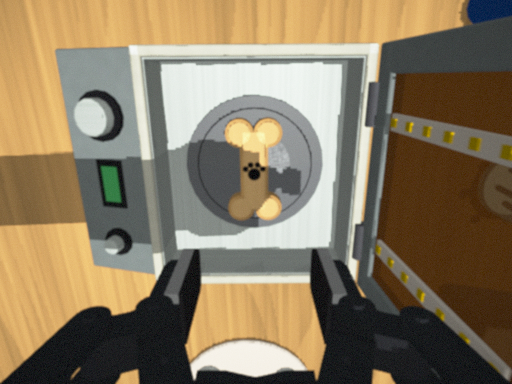

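The wrist view shows the bone face up in the middle of the plate, at about (254,170), and released. The measured centre is (0.573,-0.229), within 2 mm of the plate centre. I check the clearance behind the hood before going over it.

```bash
python3 - <<'E'
from h import *
for n in ['top','scene']:
  p=shot(n);v,u=np.mgrid[0:384:1,0:512:1];z=p['range_z']
  C=np.stack([u+.5,v+.5,np.ones_like(u)],-1)@np.linalg.inv(p['mtx']).T*z[...,None]
  W=C@p['W'][:3,:3].T+p['W'][:3,3]; W=W[z>0]
  for x in np.arange(.70,.95,.03):
    print(n,x.round(2),[ (lambda q:round(float(q.max()),2) if len(q) else None)(W[(abs(W[:,0]-x-.015)<.015)&(abs(W[:,1]-y)<.025)][:,2]) for y in np.arange(-.4,-.05,.05)])
plan([0.573,-0.23,0.415])
E
```

```text
top 0.7 [None, None, None, None, 0.29, 0.27, 0.01]
top 0.73 [None, None, None, None, None, 0.0, 0.01]
top 0.76 [0.0, 0.0, None, None, 0.01, 0.01, 0.1]
top 0.79 [0.08, 0.0, 0.0, 0.19, 0.01, 0.01, 0.1]
top 0.82 [0.09, 0.01, 0.19, 0.2, 0.01, 0.01, 0.0]
top 0.85 [0.09, 0.01, 0.2, 0.19, 0.01, 0.01, 0.01]
top 0.88 [0.08, 0.01, 0.2, 0.19, 0.01, 0.01, 0.01]
top 0.91 [0.08, 0.01, 0.0, 0.0, 0.01, 0.01, 0.01]
top 0.94 [0.0, 0.0, 0.01, 0.0, 0.01, 0.01, 0.0]
scene 0.7 [0.01, 0.0, 0.0, 0.29, 0.29, 0.27, 0.27]
scene 0.73 [0.0, 0.0, 0.0, 0.0, 0.0, 0.0, 0.0]
scene 0.76 [0.0, 0.0, 0.0, 0.0, 0.0, 0.0, 0.1]
scene 0.79 [0.08, -0.0, 0.0, 0.18, 0.0, 0.0, 0.1]
scene 0.82 [0.08, 0.0, 0.19, 0.2, 0.0, 0.0, 0.0]
scene 0.85 [0.08, 0.0, 0.2, 0.19, 0.0, 0.0, 0.0]
scene 0.88 [0.08, 0.0, 0.2, 0.19, 0.0, 0.0, 0.0]
scene 0.91 [0.08, 0.0, 0.0, 0.0, 0.01, 0.0, 0.0]
scene 0.94 [0.0, 0.0, 0.0, 0.0, 0.0, 0.0, 0.0]
pos [ 0.5723 -0.2285  0.2891] travel [-0.0055  0.0022 -0.5037] dr [0. 0. 0.]
```

```bash
python3 -m creep '{"travel":[[0,0,-0.12],[0,0,-0.26],[0,0,-0.4],[0,0,-0.51],[0,0,-0.51],[0,0.1,-0.51],[0,0.22,-0.51],[0,0.34,-0.51]],"dr":[[0,0,0],[0,0,0],[0,0,0],[0,0,0],[0,0,0],[0,0,0],[0,0,0],[0,0,0]],"claw":[1,1,1,1,1,1,1,1]}'
python3 -m creep '{"travel":[[0,0.12,0],[0,0.24,0],[0,0.34,0],[0,0.36,0],[0,0.36,0.1],[0,0.36,0.2],[0,0.36,0.3],[0,0.36,0.37]],"dr":[[0,0,0],[0,0,0],[0,0,0],[0,0,0],[0,0,0],[0,0,0],[0,0,0],[0,0,0]],"claw":[1,1,1,1,1,1,1,1]}'
python3 -c "
from h import *
p=shot('scene');c=p['frame'][60:260,110:310];cv2.imwrite('pics/s5.png',cv2.resize(c[:,:,::-1],(600,600)))
print(manip.read_state()['ee_pos'],manip.read_state()['width'])"
```

```text
clock: 13.67
ee_pos: [0.6582, -0.2328, 0.4166]
eef_rot: [[0.042, 0.999, -0.002], [0.999, -0.042, -0.001], [-0.001, -0.002, -1.0]]
wrist_force: [1.2, 0.2, 0.9]
width: 0.004
grip_force: 0.0
clock: 14.33
ee_pos: [0.7464, -0.2355, 0.3208]
eef_rot: [[0.04, 0.999, -0.005], [0.999, -0.04, 0.001], [0.001, -0.005, -1.0]]
wrist_force: [-0.5, -0.7, -0.3]
width: 0.001
grip_force: 0.0
[ 0.74528602 -0.23560649  0.31701765] -0.002255917593522168
```

View pics/s5.png

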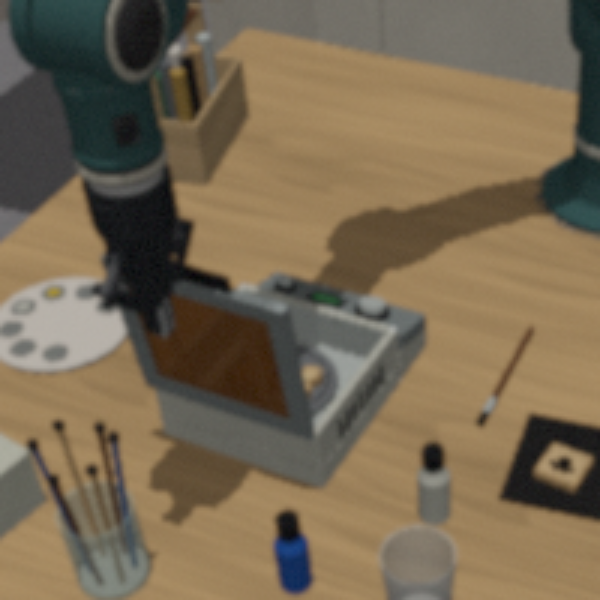

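The scene view shows the closed fingers behind the upright hood, at about (160,320) in the crop, with nothing close behind them. I now sweep the hood forward along its arc.

```bash
python3 -m creep '{"travel":[[0,-0.08,0],[0,-0.14,0],[0,-0.19,-0.01],[0,-0.23,-0.02],[0,-0.276,-0.02],[0,-0.308,-0.02],[0,-0.34,-0.016],[0,-0.368,-0.016]],"dr":[[0,0,0],[0,0,0],[0,0,0],[0,0,0],[0,0,0],[0,0,0],[0,0,0],[0,0,0]],"claw":[1,1,1,1,1,1,1,1]}'
cat > c.py <<'E'
from h import *
s=manip.read_state();print(s['ee_pos'].round(4),s['wrist_force'].round(1))
p=shot('scene')
for r in models.place_of(p,'hood_lip')[:2]:
    u,v=r['at'][0]*512,r['at'][1]*384; print('lip',r['score'],depth(p,u,v).round(3))
E
python3 c.py
```

```text
clock: 15.05
ee_pos: [0.6553, -0.232, 0.3292]
eef_rot: [[0.04, 0.999, 0.001], [0.999, -0.04, -0.0], [-0.0, 0.001, -1.0]]
wrist_force: [2.2, 0.1, -1.0]
width: 0.001
grip_force: 1.2
[ 0.6553 -0.232   0.3292] [ 2.2  0.1 -1. ]
lip 0.9 [ 0.648 -0.217  0.307]
```

```bash
python3 -m creep '{"travel":[[0,-0.072,0.04],[0,-0.134,0.062],[0,-0.194,0.092],[0,-0.252,0.125],[0,-0.304,0.165],[0,-0.352,0.21],[0,-0.396,0.26],[0,-0.434,0.314]],"dr":[[0,0,0],[0,0,0],[0,0,0],[0,0,0],[0,0,0],[0,0,0],[0,0,0],[0,0,0]],"claw":[1,1,1,1,1,1,1,1]}'
python3 c.py
```

```text
clock: 15.82
ee_pos: [0.5469, -0.2277, 0.2507]
eef_rot: [[0.04, 0.999, -0.0], [0.999, -0.04, -0.001], [-0.001, -0.0, -1.0]]
wrist_force: [-0.1, -0.5, 2.7]
width: 0.0
grip_force: 0.8
[ 0.5469 -0.2277  0.2507] [-0.1 -0.5  2.7]
lip 0.96 [ 0.505 -0.219  0.195]
```

```bash
python3 -m creep '{"travel":[[0,-0.034,0.062],[0,-0.054,0.102],[0,-0.07,0.146],[0,-0.082,0.182],[0,-0.09,0.216],[0,-0.094,0.242],[0,-0.098,0.268],[0,-0.1,0.288]],"dr":[[0,0,0],[0,0,0],[0,0,0],[0,0,0],[0,0,0],[0,0,0],[0,0,0],[0,0,0]],"claw":[1,1,1,1,1,1,1,1]}'
python3 c.py
```

```text
clock: 16.58
ee_pos: [0.5222, -0.2265, 0.1778]
eef_rot: [[0.04, 0.999, -0.001], [0.999, -0.04, 0.0], [0.0, -0.001, -1.0]]
wrist_force: [-0.9, -1.3, 1.7]
width: 0.002
grip_force: 0.6
[ 0.5222 -0.2265  0.1778] [-0.9 -1.3  1.7]
lip 0.87 [ 0.476 -0.226  0.103]
```

```bash
python3 -m creep '{"travel":[[0,0,0.006],[0,0,0.012],[0,0,0.018],[0,0,0.022],[0,0,0.026],[0,0,0.028],[0,0,0.028],[0,0,0.028]],"dr":[[0,0,0],[0,0,0],[0,0,0],[0,0,0],[0,0,0],[0,0,0],[0,0,0],[0,0,0]],"claw":[1,1,1,1,1,1,1,1]}'
python3 c.py
```

```text
clock: 17.35
ee_pos: [0.5225, -0.2267, 0.1716]
eef_rot: [[0.04, 0.999, 0.0], [0.999, -0.04, -0.0], [-0.0, 0.0, -1.0]]
wrist_force: [0.2, 0.0, -0.4]
width: -0.004
grip_force: 0.0
[ 0.5225 -0.2267  0.1716] [ 0.2  0.  -0.4]
lip 0.7 [ 0.484 -0.214  0.098]
lip 0.23 [0.56  0.115 0.017]
```

```bash
python3 -m creep '{"travel":[[0,0,0.004],[0,0,0.008],[0,0,0.012],[0,0,0.015],[0,0,0.015],[0,0,0.015],[0,0,0.015],[0,0,0.015]],"dr":[[0,0,0],[0,0,0],[0,0,0],[0,0,0],[0,0,0],[0,0,0],[0,0,0],[0,0,0]],"claw":[1,1,1,1,1,1,1,1]}'
```

```text
clock: 18.12
ee_pos: [0.5226, -0.2267, 0.1701]
eef_rot: [[0.041, 0.999, -0.0], [0.999, -0.041, -0.002], [-0.002, -0.0, -1.0]]
wrist_force: [-6.7, 1.3, 18.3]
width: -0.003
grip_force: 9.1
```

The hood resists at 18 N at the right height, so it is shut. I lift off, verify, and work out the button approach.

```bash
python3 -m creep '{"travel":[[0,0,-0.04],[0,0,-0.1],[0,0,-0.18],[0,0,-0.26],[0,0,-0.32],[0,0,-0.36],[0,0,-0.36],[0,0,-0.36]],"dr":[[0,0,0],[0,0,0],[0,0,0],[0,0,0],[0,0,0],[0,0,0],[0,0,0],[0,0,0]],"claw":[1,1,1,1,1,1,1,1]}'
cat > d.py <<'E'
from h import *
p=shot('wrist'); save(p,'w6.png')
for n in ['top','wrist','scene']:
  p=shot(n)
  for t in ['start_top','stop_top','hood_lip']:
    for r in models.place_of(p,t)[:2]:
      u,v=r['at'][0]*512,r['at'][1]*384
      if 0<=u<512 and 0<=v<384: print(n,t,round(r['score'],2),depth(p,u,v).round(4),atz(p,u,v,.0755).round(4))
S=np.array([.439,-.1725,.0755]);a=-.04;B=np.array([[np.cos(a),-np.sin(a),0],[np.sin(a),np.cos(a),0],[0,0,1]])
ax=B@[-np.sin(np.pi/12),0,np.cos(np.pi/12)];x=B@[0,1,0];R=np.c_[x,np.cross(-ax,x),-ax]
for d in [.04,.005]: plan(S+ax*(.0735+d),R)
E
python3 d.py
```

```text
clock: 18.78
ee_pos: [0.5223, -0.2268, 0.2579]
eef_rot: [[0.041, 0.999, 0.0], [0.999, -0.041, -0.0], [-0.0, 0.0, -1.0]]
wrist_force: [0.2, 0.6, -0.8]
width: -0.005
grip_force: 0.0
top start_top 0.39 [ 0.4482 -0.1648  0.0791] [ 0.4484 -0.1653  0.0755]
top stop_top 0.6 [ 0.423  -0.0107  0.0011] [ 0.4205 -0.0099  0.0755]
top stop_top 0.39 [ 0.429  -0.308   0.0595] [ 0.4283 -0.3039  0.0755]
top hood_lip 0.85 [ 0.4725 -0.2235  0.0988] [ 0.4743 -0.2281  0.0755]
wrist start_top 0.75 [ 0.4384 -0.1723  0.075 ] [ 0.4386 -0.1723  0.0755]
wrist stop_top 0.91 [ 0.4364 -0.2934  0.0766] [ 0.436  -0.2941  0.0755]
wrist hood_lip 0.66 [ 0.4697 -0.222   0.0948] [ 0.4651 -0.2285  0.0755]
scene start_top 0.61 [ 0.4342 -0.1646  0.0746] [ 0.4352 -0.1641  0.0755]
scene start_top 0.49 [0.5638 0.1197 0.0176] [0.6164 0.1344 0.0755]
scene hood_lip 0.78 [ 0.4637 -0.2136  0.093 ] [ 0.4446 -0.2249  0.0755]
pos [ 0.5224 -0.2265  0.2578] travel [ 0.2025 -0.4594  0.2908] dr [-0.0834  0.     -0.0001]
pos [ 0.5224 -0.2265  0.2578] travel [ 0.2025 -0.4232  0.426 ] dr [-0.0834  0.     -0.0001]
```

View pics/w6.png

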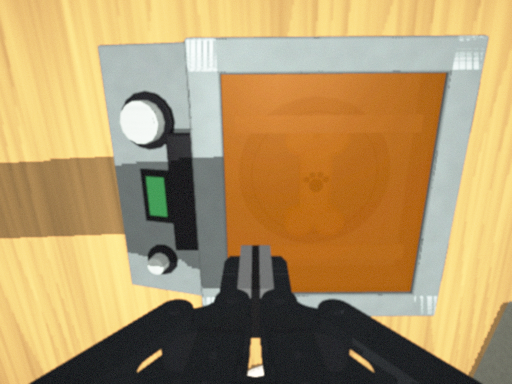

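The hood lies flush with the rim: the lip top measures z 0.095 and the tag shows under the pane. The start button at (143,121) is confirmed at (0.4385,-0.1724,0.075). Next I tilt the tool 15° and stand off above it.

```bash
python3 -m creep '{"travel":[[0.05,-0.1,0],[0.1,-0.22,0.02],[0.15,-0.34,0.08],[0.2,-0.42,0.16],[0.2025,-0.459,0.23],[0.2025,-0.459,0.28],[0.2025,-0.459,0.29],[0.2025,-0.459,0.29]],"dr":[[-0.02,0,0],[-0.04,0,0],[-0.06,0,0],[-0.0834,0,0],[-0.0834,0,0],[-0.0834,0,0],[-0.0834,0,0],[-0.0834,0,0]],"claw":[1,1,1,1,1,1,1,1]}'
sed -i 's/\[.04,.005\]/[.005,-.005]/; /w6/d' d.py; python3 d.py | grep -E 'wrist|pos'
```

```text
clock: 20.1
ee_pos: [0.4099, -0.1712, 0.1852]
eef_rot: [[0.04, 0.965, 0.258], [0.999, -0.039, -0.01], [0.0, 0.259, -0.966]]
wrist_force: [0.4, 0.2, 0.8]
width: 0.002
grip_force: 0.0
wrist start_top 0.92 [ 0.4387 -0.1736  0.0754] [ 0.4387 -0.1735  0.0755]
wrist stop_top 0.55 [ 0.4096 -0.1624  0.1892] [ 0.4341 -0.2925  0.0755]
wrist hood_lip 0.96 [ 0.4678 -0.2208  0.0953] [ 0.4768 -0.2373  0.0755]
pos [ 0.4098 -0.1714  0.1855] travel [ 0.0004 -0.0011  0.1412] dr [ 0.0001  0.0001 -0.0001]
pos [ 0.4098 -0.1714  0.1855] travel [ 0.0004 -0.0012  0.1812] dr [ 0.0001  0.0001 -0.0001]
```

```bash
python3 -m creep '{"travel":[[0,0,0.06],[0,0,0.11],[0,0,0.145],[0,0,0.16],[0,0,0.17],[0,0,0.178],[0,0,0.182],[0,0,0.182]],"dr":[[0,0,0],[0,0,0],[0,0,0],[0,0,0],[0,0,0],[0,0,0],[0,0,0],[0,0,0]],"claw":[1,1,1,1,1,1,1,1]}'
```

```text
clock: 21.37
ee_pos: [0.4211, -0.1716, 0.1414]
eef_rot: [[0.04, 0.965, 0.258], [0.999, -0.039, -0.01], [-0.0, 0.258, -0.966]]
wrist_force: [-4.1, 1.8, 3.3]
width: -0.005
grip_force: 1.9
```

```bash
python3 -m creep '{"travel":[[0,0,0.004],[0,0,0.008],[0,0,0.011],[0,0,0.013],[0,0,0.013],[0,0,0.013],[0,0,0.013],[0,0,0.013]],"dr":[[0,0,0],[0,0,0],[0,0,0],[0,0,0],[0,0,0],[0,0,0],[0,0,0],[0,0,0]],"claw":[1,1,1,1,1,1,1,1]}'
```

```text
clock: 22.03
ee_pos: [0.4218, -0.1716, 0.1395]
eef_rot: [[0.04, 0.965, 0.258], [0.999, -0.038, -0.012], [-0.002, 0.259, -0.966]]
wrist_force: [-13.8, 4.9, 28.1]
width: 0.005
grip_force: 15.3
```

The force rose steeply to about 30 N, so the button is on its bottom stop. I release and back away.

```bash
python3 -m creep '{"travel":[[0,0,-0.02],[0,0,-0.05],[0,0,-0.1],[0,0,-0.18],[0,0,-0.28],[0,0,-0.38],[0,0,-0.46],[0,0,-0.5]],"dr":[[0,0,0],[0,0,0],[0,0,0],[0,0,0],[0,0,0],[0,0,0],[0,0,0],[0,0,0]],"claw":[1,1,1,1,1,1,1,1]}'
python3 - <<'E'
from h import *
p=shot('wrist'); save(p,'w7.png')
for t in ['start_top','hood_lip','tag_bone']:
  for r in models.place_of(p,t)[:1]:
    u,v=r['at'][0]*512,r['at'][1]*384; print(t,r['score'],depth(p,u,v).round(4))
E
```

```text
clock: 22.7
ee_pos: [0.3909, -0.1712, 0.2613]
eef_rot: [[0.041, 0.964, 0.262], [0.999, -0.039, -0.013], [-0.003, 0.262, -0.965]]
wrist_force: [-0.3, 0.8, -0.3]
width: 0.003
grip_force: 0.0
hood_lip 0.9 [ 0.4681 -0.2227  0.095 ]
```

View pics/w7.png

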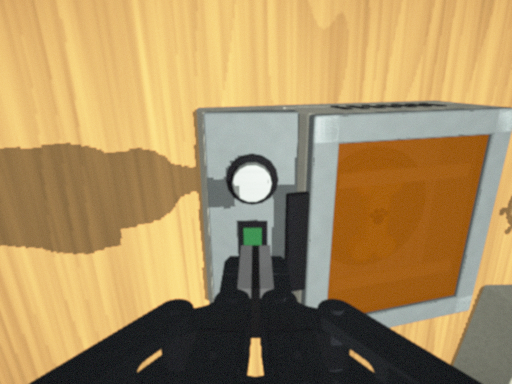

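The final view shows the start button back up at (252,182) and the hood shut, with the lip at z 0.095. The robot is clear of everything.

```bash
python3 -c "
from plant import manip; print(manip.job_done())"
```

```text
the job is handed in; nothing more can be done
None
```

The bone tag lies face up in the middle of the plate, the hood is shut, and the start button was pressed to its stop and came back up; the job is handed in, but no verdict was returned.

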